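# Put a coffee pod away under a detent-latched sliding lid

## Task

Put the loose coffee pod away in the caddy and shut it again. The caddy's sliding lid is held by a hump in its guides: lift the lid over the hump by its knob, slide it fully open and let it drop into the notch at the far end, stand the pod upright on the floor of the bay, then lift the lid again and slide it back until it has dropped home over the bay. Leave the espresso cup, the tin and the honey jar where they stand.

Things in the scene. Friction and masses are not known exactly. Their poses are not given: they have to be found in the camera images.
- caddy: low fixed wooden box with steel guides on its two long outer sides, 138 mm (its x, over the guides) by 216 mm (its y) and 60 mm high, fixed to the worktop. Origin: centre of its underside, on the worktop. Its own +y half is an open-topped bay, inside 112 mm (x) by 103 mm (y), walls 5 mm; its -y half is roofed over just under the rim and only carries the lid when it is open. The rim is 60 mm above the worktop.
- bay_floor (a point): centre of the bay's inner floor, 6 mm above the worktop (54 mm below the rim); axes parallel to the caddy's.
- lid_knob (a point): centre of the top of the lid's round steel knob (25 mm diameter, upright, 30 mm tall; the lid's wooden plate, 149 x 107 mm and 6 mm thick, begins 30 mm below this point). It is 96 mm above the worktop with the lid down. The lid with knob weighs about 0.24 kg, stays level and cannot be taken off; its lugs run in the side guides. Moves with the lid.
- lid_slide (a joint): travel of the lid along the caddy's own -y, m: 0 = over the bay (shut), 0.106 = fully open, over the roofed half; light friction (about 1 N).
- lid_lift (a joint): height of the lid above its notches, m: 0 = down, 0.020 = upper stop. The notches are at the two ends of the travel, with 2.5 mm of play; between them an 8 mm high hump with upright ends blocks the lid both ways, so it must be raised by more than 8 mm (12 to 16 mm is comfortable) all along the travel. The lid falls by its own weight when let go: down into a notch at either end of the travel, or onto the hump in between, where it reads about 0.008.
- pod: single-cup coffee pod, a small pale ribbed cup narrowing to the bottom, with a flat dark-brown top; 52 mm across the top rim, 46 mm high, 20 g, standing upright on the worktop. Origin: centre of its underside; z up.
- cup: small striped espresso cup with a handle, 60 x 83 mm, 49 mm high; a bystander. Origin: centre of its underside.
- tin: cylindrical tin, 58 mm across, 72 mm high; a bystander. Origin: centre of its underside.
- honey: honey jar with a screw lid, 62 mm across, 85 mm high, at the left of the worktop; a bystander. Origin: centre of its underside.
- faucet: the kitchen tap behind the sink, which never moves; its bent spout reaches over the sink to about 120 mm nearer the robot than this origin and hangs down to about 170 mm above the worktop, in the way of things carried high across the back of the sink (pass nearer the robot).
There are look-alikes about, which are no part of the job. Leave any red look-alike of the pod alone.

How it is judged:
On the way, in this order (a step that is already met when the one before it is completed fails the run):
1. the lid is fully open and has dropped into the far notch (value of joint lid_slide above 0.102 m and value of joint lid_lift below 0.003 m), for 0.2 s.
2. the pod stands upright on the floor of the bay, let go, with the lid still open (value of joint lid_slide above 0.09 m and z of pod in the frame of bay_floor between -0.005 and 0.005 m and horizontal distance between pod and bay_floor below 0.045 m and angle between pod's own z axis and vertical below 0.15 rad and contact force between the fingers and pod below 0.05 N), for 0.2 s.
At the end, for the whole second after the job is handed in: The lid is shut over the bay (slide under 4 mm) and down in its notch (lift under 3 mm); the pod stands upright (within 0.15 rad) and at rest on the bay's floor (origin within 5 mm of floor height and 45 mm of the bay's centre) (value of joint lid_slide below 0.004 m and value of joint lid_lift below 0.003 m and z of pod in the frame of bay_floor between -0.005 and 0.005 m and horizontal distance between pod and bay_floor below 0.045 m and angle between pod's own z axis and vertical below 0.15 rad and linear speed of pod below 0.02 m/s); the robot touches nothing.
It fails at once if the espresso cup, the tin or the honey jar is moved more than 20 mm or tipped (distance of any of cup, tin, honey from where it was at the start of the episode above 0.02 m or angle between any of cup, tin, honey's own z axis and vertical above 0.3 rad).
It also fails if it takes over 72 s, if anything falls off the work surface, if the arm or the gripper's body presses on something with over 40 N, if the wrist force passes 120 N, or if a joint passes its speed limit or range.

## Robot

A 6-joint arm with a two-finger parallel gripper is mounted at the origin on a cart in front of the work surface, level with it; the furniture and walls round the work are solid. World frame = base frame: x ahead of the robot, y to its left, z up, the work surface at z = 0. Lengths are in m, angles in rad, forces in N, time in s.
With the tool pointing down it reaches from about 0.25 to 0.775 m from the base axis. Payload 8.9 kg.
Tool frame: the origin (TCP) lies at the very end of the fingers, on their centre line; the grasp point (between the pads) lies 19 mm behind it; z points along the fingers, y is the line along which they close (so a half turn about z gives the same grasp; the last joint's range is limited). The gripper opens to 85 mm and grips with 20 to 120 N. Pads are 22 mm wide; open, the fingers measure 114 mm over their backs; the gripper's body (76 mm by 85 mm) begins 54 mm behind the grasp point. The pads swing forward as they close: fully open they stand 13 mm farther back than shut.
Start: joints at [0.975, 0.291, -0.153, 1.127, 0, 1.431], TCP at [0.232, 0.471, 0.231] pointing down, gripper open.
Joint ranges: [-2.52, 2.52], [-0.91, 1.74], [-1.3, 1.37], [-1.96, 2.02], [-1.52, 1.47], [-3.14, 3.14]. Speed limits (rad/s): [2.22, 2.22, 2.79, 3.14, 3.14, 3.14].

## Interface

Orientations are given as a unit quaternion [x, y, z, w].
In Python, from cell import get_obs, get_image, finish_job gives the robot as it stands. The module is installed in compiled form; this text tells all that it offers.
- The arm moves only by the tool jog_arm, never from a script. Its argument "targets" is a list of rows, each a list of 7 numbers: the turn, a rotation vector about the world's x, y, z in rad, then the shift along the world's x, y, z in m, then the closure, from -1 (fully open) to 1 (shut). A call has 1 to 5 rows; each row is the pose to reach, as a shift and turn from the pose commanded when the call began; what a row does not reach only later rows make up. A row lasts 1/12 s, in which the tool goes at most 41.7 mm and 7.16 degrees, less where a joint would pass 70% of its speed; a pose out of reach is approached as far as the arm can. A call with a gripper value outside its range is refused whole. The fingers move at their own pace and stop on an object; "squeeze" is the grip in N (left out, the last holds). Time passes only in rows, so rows that repeat a pose let the fingers close. It gives the time, the measured TCP pose, the force, the opening and the grip force at its end, in the units of the state.
- get_obs(): the state, without advancing time (a new reading comes with each control period).
- get_image(name): name is "scene" or "top"; returns a dict with "pixels" (480x640x3 uint8, blue, green, red), "camera_matrix" (3x3 intrinsics, pixels), "extrinsics" (4x4, takes a point from camera to world coordinates). Camera axes: x right, y up, looking along -z (the intrinsics and any distortion apply to the point x, -y, -z); pixel columns grow to the right and rows downward; lengths in m; the calibration is good to about 2 mm. A picture is of the moment at which its call begins. There is no depth.
- finish_job(): hands the job in; it is judged then, once.
The state is a dict: "t": time; "joint_positions": joint angles; "joint_velocities": joint speeds; "joint_torque": joint torques, N m; "position": TCP position; "orientation": TCP orientation; "contact_force": force on the tool from outside, world axes, zero at the start; "torque": the same for the moment, N m; "grip_width": finger opening in m; "grip_force": force on a finger pad.
Only numpy, scipy, OpenCV 4.12 (cv2) and the standard library are available. Lean on these libraries where they do the work, as an engineer would, in place of code of your own. Each camera call takes 0.05 s, during which the arm holds its last target. There are 200 camera calls.

## Working session

There is one attempt and no reset: what is moved stays moved. The work goes in short steps, Python scripts to look and compute and a tool call to move; the robot and the scene stay as the last step left them, time stands still between calls to the robot, and variables do not carry over. Pictures are saved under pics/ and viewed, at most 10 in all, crops included, and the job is handed in when it is done.

Besides the shell and the picture viewer there is one more tool, called after "Emit:" as name(argument=value, ...) on one line, values as JSON. jog_arm: Moves the arm, as the interface text tells. Its arguments: {"type":"object","properties":{"targets":{"type":"array","items":{"type":"array","items":{"type":"number"}}},"squeeze":{"type":"number"}},"required":["targets"]}

```bash
mkdir -p pics; cat > h.py <<'E'
import numpy as np, cv2
from cell import get_obs, get_image
def shot(n,f=None):
    d=get_image(n)
    if f: cv2.imwrite('pics/'+f,d['pixels'])
    return d
def ray(d,u,v,z):
    K=np.array(d['camera_matrix']);E=np.array(d['extrinsics'])
    p=np.linalg.inv(K)@[u,v,1]; r=E[:3,:3]@np.array([p[0],-p[1],-p[2]]); o=E[:3,3]
    return (o+r*(z-o[2])/r[2]).round(4)
def proj(d,P):
    K=np.array(d['camera_matrix']);E=np.array(d['extrinsics'])
    c=E[:3,:3].T@(np.array(P)-E[:3,3]); q=K@[c[0],-c[1],-c[2]]; return (q[:2]/q[2]).round(1)
E
python3 - <<'E'
from h import *
import pickle
for n in('scene','top'):
    d=shot(n,n+'0.png'); print(n,np.array(d['camera_matrix']).round(1).tolist(),np.array(d['extrinsics']).round(3).tolist(),[k for k in d])
    pickle.dump(d,open(n+'0.pkl','wb'))
o=get_obs();print(o)
E
```

```text
scene [[436.3, 0.0, 324.4], [0.0, 436.3, 242.3], [0.0, 0.0, 1.0]] [[0.619, 0.488, -0.615, -0.009], [-0.786, 0.387, -0.483, -0.43], [0.002, 0.782, 0.623, 0.696], [0.0, 0.0, 0.0, 1.0]] ['pixels', 'camera_matrix', 'extrinsics']
top [[574.9, 0.0, 326.2], [0.0, 574.9, 234.0], [0.0, 0.0, 1.0]] [[0.056, 0.977, -0.208, 0.33], [-0.998, 0.056, -0.007, 0.065], [0.005, 0.208, 0.978, 1.358], [0.0, 0.0, 0.0, 1.0]] ['pixels', 'camera_matrix', 'extrinsics']
{'t': 0.1, 'joint_positions': array([ 9.74689016e-01,  2.91235762e-01, -1.54060567e-01,  1.12672076e+00,
       -1.73501354e-05,  1.43150174e+00]), 'joint_velocities': array([-9.47072378e-06, -1.11346677e-03,  3.37686187e-03, -1.40302263e-03,
        8.77339667e-04, -8.77242667e-04]), 'joint_torque': array([ 1.03184251e-03, -5.37976599e+01,  3.31920505e+01,  9.23088955e-03,
       -2.65367426e-04,  7.49181504e-05]), 'position': array([0.23133897, 0.47082602, 0.23077998]), 'orientation': array([ 2.26425513e-01,  9.74028292e-01, -5.72701166e-04, -2.11319809e-04]), 'contact_force': array([-0.86073747,  0.63877183, -0.14086436]), 'torque': array([ 0.00827691, -0.01491972, -0.00948317]), 'grip_force': 0.0, 'grip_width': 0.08530044413992832}
```

View pics/top0.png

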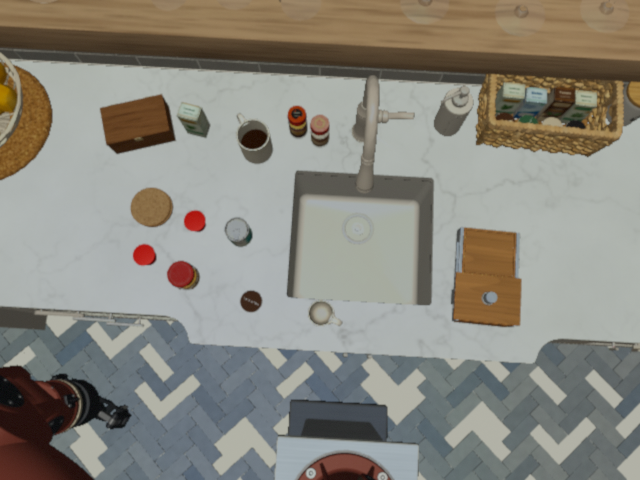

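View pics/scene0.png

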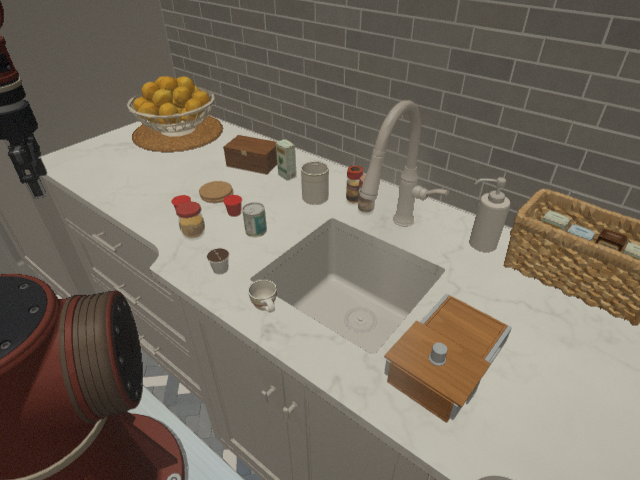

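Candidates for the pod are the dark-brown-topped cup at top (251,301) / scene (219,261), the red look-alikes at (195,220) and (144,255), and the mug of coffee at (254,140). I choose (251,301), because it is small, pale and brown-topped. The caddy's lid knob is at top (490,298) / scene (439,352). The lid covers the half nearer the robot, so it opens away from the robot.

```bash
python3 - <<'E'
from h import *
import pickle
T=pickle.load(open('top0.pkl','rb'));S=pickle.load(open('scene0.pkl','rb'))
t=T['pixels'];hsv=cv2.cvtColor(t,cv2.COLOR_BGR2HSV)
def blobs(m,x0,y0,x1,y1,a=30):
    w=np.zeros_like(m);w[y0:y1,x0:x1]=m[y0:y1,x0:x1]
    for c in cv2.findContours(w,0,2)[0]:
        if cv2.contourArea(c)>a:
            print(cv2.minAreaRect(c)); yield c
print('pod top')
for c in blobs((hsv[...,2]<110).astype('uint8')*255,235,285,268,318):
    r=cv2.minEnclosingCircle(c);print(r,ray(T,*r[0],.046))
print('wood')
wood=((hsv[...,1]>90)&(hsv[...,0]<25)).astype('uint8')*255
wood=cv2.morphologyEx(wood,cv2.MORPH_CLOSE,np.ones((3,3)))
for c in blobs(wood,440,215,540,340,300):
    b=cv2.boxPoints(cv2.minAreaRect(c));print(b.round(1).tolist())
    for p in b: print(ray(T,*p,.066),ray(T,*p,.06))
print('knob')
k=((hsv[...,1]<80)).astype('uint8')*255
for c in blobs(k,478,285,503,312): 
    r=cv2.minEnclosingCircle(c);print(r,ray(T,*r[0],.09))
for n,u,v,z in[('knob',490,297,.096),('cup',321,313,.049),('tin',238,231,.072),('honey',182,274,.085)]: print(n,ray(T,u,v,z))
print(ray(S,439,348,.096),ray(S,218,256,.046))
im=np.hstack([cv2.resize(t[210:340,430:550],None,fx=4,fy=4,interpolation=2),cv2.resize(t[275:340,220:350],(300,150)).repeat(1,0) if 0 else cv2.resize(t[265:330,220:280],(320,520),interpolation=2)[:520]])
cv2.imwrite('pics/crop1.png',im)
E
```

```text
pod top
((250.5, 301.0), (20.0, 21.0), 90.0)
((250.7572784423828, 300.9126281738281), 10.757742881774902) [0.4433 0.2374 0.046 ]
wood
((487.9649658203125, 276.7364501953125), (66.40094757080078, 95.7486572265625), 2.726311206817627)
[[452.5, 323.0], [457.1000061035156, 227.3000030517578], [523.4000244140625, 230.5], [518.9000244140625, 326.1000061035156]]
[ 0.4181 -0.2176  0.066 ] [ 0.4185 -0.2189  0.06  ]
[ 0.6372 -0.2258  0.066 ] [ 0.6386 -0.2272  0.06  ]
[ 0.6384 -0.3786  0.066 ] [ 0.6398 -0.3807  0.06  ]
[ 0.4194 -0.3652  0.066 ] [ 0.4198 -0.3672  0.06  ]
knob
((489.5, 297.5), (13.0, 15.0), 90.0)
((489.3333435058594, 298.0), 7.923333168029785) [ 0.4756 -0.2929  0.09  ]
knob [ 0.4772 -0.2927  0.096 ]
cup [0.4248 0.0762 0.049 ]
tin [0.5985 0.2764 0.072 ]
honey [0.4909 0.3902 0.085 ]
[ 0.4786 -0.2948  0.096 ] [0.4416 0.2341 0.046 ]
```

View pics/crop1.png

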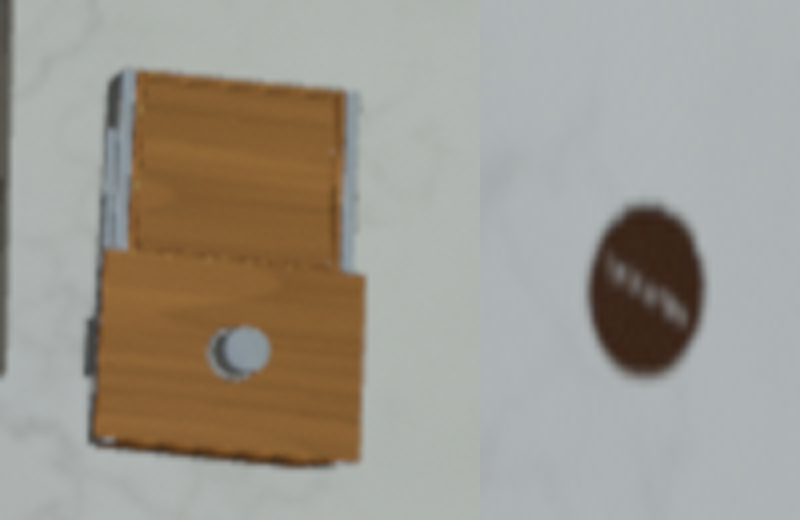

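The crop confirms the dark-brown, pale pod. The caddy's lid corners in the crop are (106,249), (365,273), (96,440) and (358,460), with the knob top at (247,350).

```bash
python3 - <<'E'
from h import *
import pickle
T=pickle.load(open('top0.pkl','rb'));S=pickle.load(open('scene0.pkl','rb'))
f=lambda x,y,z:ray(T,430+x/4,210+y/4,z)
P=[f(*p,.066) for p in[(106,249),(365,273),(358,460),(96,440)]]
print(P,[np.linalg.norm(P[i]-P[(i+1)%4]).round(4) for i in range(4)],'centre',np.mean(P,0))
for a,b in((0,1),(3,2)): v=P[a]-P[b];print('yaw across',np.degrees(np.arctan2(-v[0],v[1])))
for a,b in((3,0),(2,1)): v=P[b]-P[a];print('yaw along',np.degrees(np.arctan2(v[1],v[0])))
a,b=f(135,71,.06),f(350,92,.06);v=a-b;print('roof far edge',a,b,np.degrees(np.arctan2(-v[0],v[1])))
print('knob',f(247,350,.096),f(235,355,.066))
# triangulate knob, pod with scene
for n,z in(('top',.096),):
  s=cv2.cvtColor(S['pixels'],cv2.COLOR_BGR2HSV)
  m=(s[...,1]<70).astype('uint8')*255; w=np.zeros_like(m);w[338:370,425:455]=m[338:370,425:455]
  for c in cv2.findContours(w,0,2)[0]: print(cv2.boundingRect(c),cv2.contourArea(c))
for p in((.477,-.293,.096),(.477,-.293,.066)): print(proj(S,p),proj(T,p))
E
```

```text
[array([ 0.5326, -0.2254,  0.066 ]), array([ 0.5272, -0.3721,  0.066 ]), array([ 0.422 , -0.3667,  0.066 ]), array([ 0.4248, -0.2208,  0.066 ])] [np.float64(0.1468), np.float64(0.1053), np.float64(0.1459), np.float64(0.1079)] centre [ 0.47665 -0.29625  0.066  ]
yaw across -2.108095312356987
yaw across -1.0994413405351273
yaw along -2.443421064404937
yaw along -2.938459122202361
roof far edge [ 0.6385 -0.2426  0.06  ] [ 0.6331 -0.367   0.06  ] -2.4855554490751084
knob [ 0.4763 -0.2965  0.096 ] [ 0.4766 -0.2984  0.066 ]
(429, 343, 18, 23) 295.0
[437.6 348. ] [490.1 297.1]
[434.8 358.9] [486.4 298.4]
```

Emit:
jog_arm(targets=[[0,0,0.417,0.061,-0.192,0,-1],[0,0,0.417,0.061,-0.192,0,-1],[0,0,0.417,0.061,-0.192,0,-1],[0,0,0.417,0.061,-0.192,0,-1],[0,0,0.417,0.061,-0.192,0,-1]], squeeze=40)

```text
t: 0.52
position: [0.2916, 0.2799, 0.231]
orientation: [0.017, 1.0, -0.0, -0.0]
contact_force: [2.0, -0.1, 0.2]
grip_width: 0.0851
grip_force: 0.0
```

Emit:
jog_arm(targets=[[0,0,0,0.061,-0.192,0,-1],[0,0,0,0.061,-0.192,0,-1],[0,0,0,0.061,-0.192,0,-1],[0,0,0,0.061,-0.192,0,-1],[0,0,0,0.061,-0.192,0,-1]])

```text
t: 0.93
position: [0.3529, 0.0872, 0.2313]
orientation: [0.02, 1.0, -0.0, 0.0]
contact_force: [1.2, -0.6, 0.3]
grip_width: 0.0849
grip_force: 0.0
```

Emit:
jog_arm(targets=[[0,0,0,0.061,-0.192,0,-1],[0,0,0,0.061,-0.192,0,-1],[0,0,0,0.061,-0.192,0,-1],[0,0,0,0.061,-0.192,0,-1],[0,0,0,0.061,-0.192,0,-1]])

```text
t: 1.35
position: [0.414, -0.1052, 0.2312]
orientation: [0.02, 1.0, -0.0, 0.0]
contact_force: [-0.3, 1.4, -0.1]
grip_width: 0.0851
grip_force: 0.0
```

Emit:
jog_arm(targets=[[0,0,0,0.062,-0.191,0,-1],[0,0,0,0.062,-0.191,0,-1],[0,0,0,0.062,-0.191,0,-1],[0,0,0,0.062,-0.191,0,-1],[0,0,0,0.062,-0.191,0,-1]])

```text
t: 1.77
position: [0.476, -0.2963, 0.2308]
orientation: [0.02, 1.0, -0.0, -0.0]
contact_force: [0.3, 0.2, -0.1]
grip_width: 0.0856
grip_force: 0.0
```

Emit:
jog_arm(targets=[[0,0,0,0.001,0,-0.04,-1],[0,0,0,0.001,0,-0.08,-1],[0,0,0,0.001,0,-0.12,-1],[0,0,0,0.001,0,-0.145,-1],[0,0,0,0.001,0,-0.16,-1]])

```text
t: 2.18
position: [0.4747, -0.2919, 0.0675]
orientation: [0.02, 1.0, 0.002, -0.002]
contact_force: [0.1, 1.2, 0.1]
grip_width: 0.0856
grip_force: 0.0
```

Emit:
jog_arm(targets=[[0,0,0,0,0,0,0.2],[0,0,0,0,0,0,0.7],[0,0,0,0,0,0,1],[0,0,0,0,0,0,1],[0,0,0,0,0,0,1]])

```text
t: 2.6
position: [0.4777, -0.2946, 0.0729]
orientation: [0.02, 1.0, -0.001, 0.001]
contact_force: [-2.3, -18.6, 10.6]
grip_width: 0.0256
grip_force: 10.7
```

Emit:
jog_arm(targets=[[0,0,0,0,0,0,1],[0,0,0,0,0,0,1],[0,0,0,0,0,0,1],[0,0,0,0,0,0,1],[0,0,0,0,0,0,1]])

```text
t: 3.02
position: [0.4783, -0.2963, 0.0733]
orientation: [0.02, 1.0, -0.003, 0.002]
contact_force: [-0.6, -7.3, 2.9]
grip_width: 0.0227
grip_force: 39.8
```

Emit:
jog_arm(targets=[[0,0,0,0,0,0.004,1],[0,0,0,0,0,0.008,1],[0,0,0,0,0,0.012,1],[0,0,0,0,0,0.014,1],[0,0,0,0,0,0.014,1]])

```text
t: 3.43
position: [0.4778, -0.2961, 0.0871]
orientation: [0.02, 1.0, -0.003, 0.001]
contact_force: [0.4, -9.1, -1.6]
grip_width: 0.0229
grip_force: 39.5
```

```bash
python3 - <<'E'
from h import *
shot('scene','s1.png')
o=get_obs();print(o['position'],o['contact_force'],o['grip_width'],o['grip_force'])
d=cv2.imread('pics/s1.png');cv2.imwrite('pics/s1c.png',cv2.resize(d[220:460,340:560],(660,600)[:2]))
E
```

```text
[ 0.47780531 -0.29610398  0.08693607] [ 0.2320442  -9.01243727 -1.96930153] 0.02293876586294879 39.52063858509064
```

View pics/s1c.png

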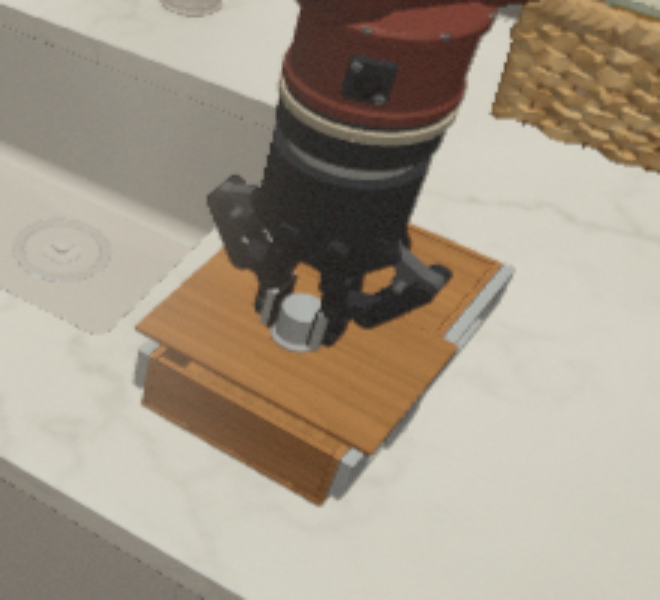

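The lid is gripped at crop (298,320) and lifted clear of the front wall. Next is the slide open.

Emit:
jog_arm(targets=[[0,0,0,0.02,-0.002,0,1],[0,0,0,0.045,-0.003,0,1],[0,0,0,0.07,-0.004,0,1],[0,0,0,0.09,-0.005,0,1],[0,0,0,0.1,-0.005,0,1]])

```text
t: 3.9
position: [0.5795, -0.3007, 0.0864]
orientation: [0.02, 1.0, -0.002, 0.001]
contact_force: [-1.5, -9.3, -2.8]
grip_width: 0.0226
grip_force: 39.7
```

Emit:
jog_arm(targets=[[0,0,0,0.003,0,0,1],[0,0,0,0.005,0,0,1],[0,0,0,0.006,0,0,1],[0,0,0,0.006,0,0,1],[0,0,0,0.006,0,0,1]])

```text
t: 4.32
position: [0.5835, -0.3009, 0.0865]
orientation: [0.02, 1.0, -0.002, 0.001]
contact_force: [-0.3, -9.1, -3.7]
grip_width: 0.0224
grip_force: 39.7
```

Emit:
jog_arm(targets=[[0,0,0,0.001,0,0,1],[0,0,0,0.001,0,-0.004,1],[0,0,0,0.001,0,-0.008,1],[0,0,0,0.001,0,-0.012,1],[0,0,0,0.001,0,-0.0145,1]])

```text
t: 4.73
position: [0.584, -0.3012, 0.0729]
orientation: [0.021, 1.0, -0.003, 0.001]
contact_force: [-12.1, -4.3, 29.2]
grip_width: 0.0229
grip_force: 42.8
```

Emit:
jog_arm(targets=[[0,0,0,0,0,0,1],[0,0,0,0,0,0,1],[0,0,0,0,0,0,1]])

```text
t: 4.98
position: [0.5838, -0.3011, 0.0733]
orientation: [0.021, 1.0, -0.003, 0.0]
contact_force: [-7.5, -6.5, 10.1]
grip_width: 0.0229
grip_force: 40.8
```

Emit:
jog_arm(targets=[[0,0,0,0,0,0,0],[0,0,0,0,0,0,-0.6],[0,0,0,0,0,0,-1],[0,0,0,0,0,0,-1],[0,0,0,0,0,0,-1]])

```text
t: 5.4
position: [0.5839, -0.2982, 0.0708]
orientation: [0.02, 1.0, 0.0, 0.0]
contact_force: [0.5, -0.2, -0.0]
grip_width: 0.0813
grip_force: 0.0
```

Emit:
jog_arm(targets=[[0,0,0,0,0,0.03,-1],[0,0,0,0,0,0.07,-1],[0,0,0,0,0,0.1,-1],[0,0,0,-0.03,0.03,0.1,-1],[0,0,0,-0.05,0.06,0.1,-1]])

```text
t: 5.82
position: [0.5356, -0.2403, 0.1734]
orientation: [0.021, 1.0, -0.002, 0.003]
contact_force: [1.2, 0.1, -0.9]
grip_width: 0.0851
grip_force: 0.0
```

Emit:
jog_arm(targets=[[0,0,0,-0.03,0.19,0,-1],[0,0,0,-0.03,0.19,0,-1],[0,0,0,-0.03,0.19,0,-1],[0,0,0,-0.03,0.19,0,-1],[0,0,0,-0.03,0.19,0,-1]])

```text
t: 6.23
position: [0.5024, -0.045, 0.1709]
orientation: [0.019, 1.0, 0.001, -0.0]
contact_force: [-0.6, 0.8, -0.5]
grip_width: 0.0853
grip_force: 0.0
```

Emit:
jog_arm(targets=[[0,0,0,-0.06,0.19,0,-1],[0,0,0,-0.06,0.19,0,-1],[0,0,0,-0.06,0.19,0,-1],[0,0,0,-0.06,0.19,0,-1],[0,0,0,-0.06,0.19,0,-1]])

```text
t: 6.65
position: [0.4424, 0.1441, 0.171]
orientation: [0.019, 1.0, 0.0, 0.0]
contact_force: [0.9, -0.4, 0.4]
grip_width: 0.0855
grip_force: 0.0
```

```bash
python3 - <<'E'
from h import *
T=shot('top','t2.png');S=shot('scene','s2.png')
cv2.imwrite('pics/c2.png',np.hstack([cv2.resize(T['pixels'][200:350,430:550],(400,500),interpolation=2),cv2.resize(S['pixels'][270:430,370:530],(400,500),interpolation=2)]))
E
```

```text
(no output)
```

View pics/c2.png

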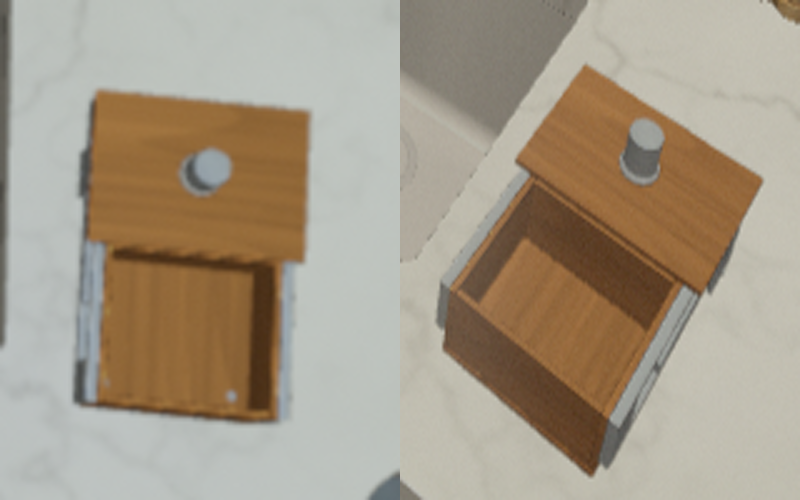

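The lid is open and resting down at crop (200,170), and the bay is empty. Now the pod.

Emit:
jog_arm(targets=[[0,0,0,0,0.04,0,-1],[0,0,0,0,0.075,0,-1],[0,0,0,0,0.092,0,-1],[0,0,0,0,0.092,-0.02,-1],[0,0,0,0,0.092,-0.05,-1]])

```text
t: 7.17
position: [0.4461, 0.2353, 0.1223]
orientation: [0.019, 1.0, 0.001, 0.003]
contact_force: [0.9, 0.3, -0.9]
grip_width: 0.0851
grip_force: 0.0
```

Emit:
jog_arm(targets=[[0,0,0,0,0,-0.035,-1],[0,0,0,0,0,-0.065,-1],[0,0,0,0,0,-0.085,-1],[0,0,0,0,0,-0.096,-1],[0,0,0,0,0,-0.1,-1]])

```text
t: 7.58
position: [0.4427, 0.2327, 0.0188]
orientation: [0.02, 1.0, -0.001, -0.001]
contact_force: [-0.8, -0.5, -0.1]
grip_width: 0.0851
grip_force: 0.0
```

Emit:
jog_arm(targets=[[0,0,0,0,0,0,-0.6],[0,0,0,0,0,0,-0.3],[0,0,0,0,0,0,0],[0,0,0,0,0,0,0.2],[0,0,0,0,0,0,0.4]], squeeze=20)

```text
t: 8.0
position: [0.4448, 0.2339, 0.0219]
orientation: [0.02, 1.0, 0.0, 0.001]
contact_force: [-0.3, 0.1, 6.3]
grip_width: 0.0495
grip_force: 20.4
```

Emit:
jog_arm(targets=[[0,0,0,0,0,0,0.5],[0,0,0,0,0,0,0.5],[0,0,0,0,0,0,0.5]])

```text
t: 8.25
position: [0.4448, 0.234, 0.0219]
orientation: [0.02, 1.0, 0.0, 0.001]
contact_force: [0.0, -0.1, 6.9]
grip_width: 0.0494
grip_force: 20.4
```

Emit:
jog_arm(targets=[[0,0,0,0,0,0.01,0.5],[0,0,0,0,0,0.03,0.5],[0,0,0,0,0,0.06,0.5],[0,0,0,0,0,0.1,0.5],[0,0,0,0,0,0.13,0.5]])

```text
t: 8.67
position: [0.4438, 0.2336, 0.154]
orientation: [0.02, 1.0, 0.0, 0.001]
contact_force: [1.5, -0.0, 0.0]
grip_width: 0.0492
grip_force: 20.9
```

```bash
python3 - <<'E'
from h import *
S=shot('scene','s3.png');o=get_obs();print(o['position'],o['grip_width'],o['grip_force'])
u,v=proj(S,o['position']).astype(int);print(u,v)
cv2.imwrite('pics/c3.png',cv2.resize(S['pixels'][v-80:v+70,u-100:u+100],(800,600),interpolation=2))
E
```

```text
[0.44667263 0.23467408 0.15911422] 0.049258949670635585 20.874922906514257
211 214
```

View pics/c3.png

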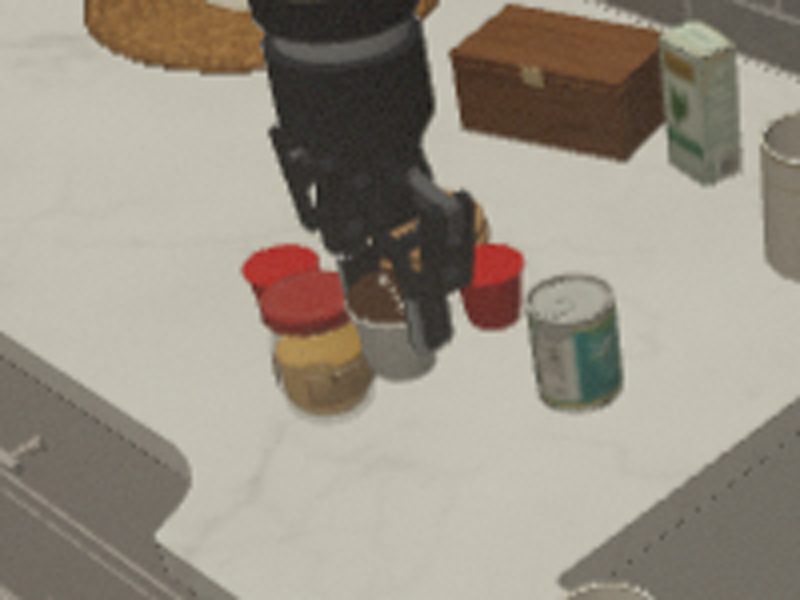

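The pod hangs upright between the fingers at crop (390,320). Next I carry it to the bay.

Emit:
jog_arm(targets=[[0,0,0,0.011,-0.03,0,0.5],[0,0,0,0.011,-0.07,0,0.5],[0,0,0,0.011,-0.107,0,0.5],[0,0,0,0.011,-0.143,0,0.5],[0,0,0,0.011,-0.178,0,0.5]])

```text
t: 9.13
position: [0.4544, 0.054, 0.1516]
orientation: [0.02, 1.0, -0.0, 0.0]
contact_force: [1.1, 0.7, -0.3]
grip_width: 0.0492
grip_force: 20.9
```

Emit:
jog_arm(targets=[[0,0,0,0.011,-0.036,0,0.5],[0,0,0,0.011,-0.071,0,0.5],[0,0,0,0.011,-0.107,0,0.5],[0,0,0,0.011,-0.143,0,0.5],[0,0,0,0.011,-0.178,0,0.5]])

```text
t: 9.55
position: [0.4654, -0.1243, 0.1516]
orientation: [0.02, 1.0, -0.0, 0.0]
contact_force: [1.0, 0.5, -0.6]
grip_width: 0.0493
grip_force: 20.9
```

Emit:
jog_arm(targets=[[0,0,0,0.01,-0.036,0,0.5],[0,0,0,0.01,-0.071,0,0.5],[0,0,0,0.01,-0.107,0,0.5],[0,0,0,0.01,-0.143,0,0.5],[0,0,0,0.01,-0.175,0,0.5]])

```text
t: 9.97
position: [0.4754, -0.2997, 0.1516]
orientation: [0.02, 1.0, -0.0, 0.0]
contact_force: [1.1, 0.5, 0.6]
grip_width: 0.0495
grip_force: 20.9
```

Emit:
jog_arm(targets=[[0,0,0,0,0,0,0.5],[0,0,0,0,0,0,0.5],[0,0,0,0,0,0,0.5]])

```text
t: 10.22
position: [0.4754, -0.2969, 0.1511]
orientation: [0.02, 1.0, 0.0, -0.0]
contact_force: [0.2, -0.9, -0.1]
grip_width: 0.0493
grip_force: 20.9
```

Emit:
jog_arm(targets=[[0,0,0,0,0,-0.03,0.5],[0,0,0,0,0,-0.06,0.5],[0,0,0,0,0,-0.09,0.5],[0,0,0,0,0,-0.108,0.5],[0,0,0,0,0,-0.118,0.5]])

```text
t: 10.63
position: [0.4746, -0.2949, 0.0308]
orientation: [0.019, 1.0, 0.001, -0.001]
contact_force: [-0.5, 0.6, 0.4]
grip_width: 0.0493
grip_force: 20.9
```

Emit:
jog_arm(targets=[[0,0,0,0,0,-0.001,0.5],[0,0,0,0,0,-0.002,0.5],[0,0,0,0,0,-0.003,0.5],[0,0,0,0,0,-0.004,0.5],[0,0,0,0,0,-0.004,0.5]])

```text
t: 11.05
position: [0.4764, -0.2978, 0.0298]
orientation: [0.02, 1.0, -0.001, 0.001]
contact_force: [0.1, 0.2, 0.4]
grip_width: 0.0494
grip_force: 21.0
```

Emit:
jog_arm(targets=[[0,0,0,0,0,-0.001,0.5],[0,0,0,0,0,-0.002,0.5],[0,0,0,0,0,-0.002,0.5],[0,0,0,0,0,-0.002,0.5]])

```text
t: 11.38
position: [0.4765, -0.2978, 0.0278]
orientation: [0.02, 1.0, -0.0, 0.001]
contact_force: [-0.6, 2.1, 9.5]
grip_width: 0.0493
grip_force: 21.6
```

Emit:
jog_arm(targets=[[0,0,0,0,0,0,-0.2],[0,0,0,0,0,0,-0.3],[0,0,0,0,0,0,-0.45],[0,0,0,0,0,0,-0.55],[0,0,0,0,0,0,-0.55]])

```text
t: 11.8
position: [0.4757, -0.2974, 0.0267]
orientation: [0.02, 1.0, 0.0, -0.0]
contact_force: [-0.5, -0.5, 0.9]
grip_width: 0.066
grip_force: 0.0
```

Emit:
jog_arm(targets=[[0,0,0,0,0,0,-0.55],[0,0,0,0,0,0,-0.55],[0,0,0,0,0,0,-0.55]])

```text
t: 12.05
position: [0.4758, -0.2974, 0.0267]
orientation: [0.02, 1.0, 0.0, -0.0]
contact_force: [-0.2, 0.5, 0.1]
grip_width: 0.0661
grip_force: 0.0
```

Next I rise, move aside and look.

Emit:
jog_arm(targets=[[0,0,0,0,0,0.015,-0.55],[0,0,0,0,0,0.04,-0.55],[0,0,0,0,0,0.08,-0.55],[0,0,0,0,0,0.12,-0.55],[0,0,0,0,0,0.145,-1]])

```text
t: 12.47
position: [0.4766, -0.2981, 0.1756]
orientation: [0.02, 1.0, -0.001, 0.001]
contact_force: [0.2, -0.2, -0.4]
grip_width: 0.0763
grip_force: 0.0
```

Emit:
jog_arm(targets=[[0,0,0,0,0.04,0,-1],[0,0,0,0,0.08,0,-1],[0,0,0,0,0.12,0,-1],[0,0,0,0,0.15,0,-1],[0,0,0,0,0.15,0,-1]])

```text
t: 12.88
position: [0.4749, -0.1426, 0.1719]
orientation: [0.018, 1.0, 0.001, -0.0]
contact_force: [0.5, -0.3, -0.1]
grip_width: 0.0852
grip_force: 0.0
```

```bash
python3 - <<'E'
from h import *
T=shot('top','t4.png');S=shot('scene','s4.png')
for z in(.006,.052): print(proj(T,(.4758,-.2974,z)),proj(S,(.4758,-.2974,z)))
cv2.imwrite('pics/c4.png',np.hstack([cv2.resize(T['pixels'][200:350,430:550],(400,500),interpolation=2),cv2.resize(S['pixels'][270:430,370:530],(400,500),interpolation=2)]))
E
```

```text
[481.2 301.6] [431.4 381. ]
[486.6 299.7] [435.4 365.6]
```

View pics/c4.png

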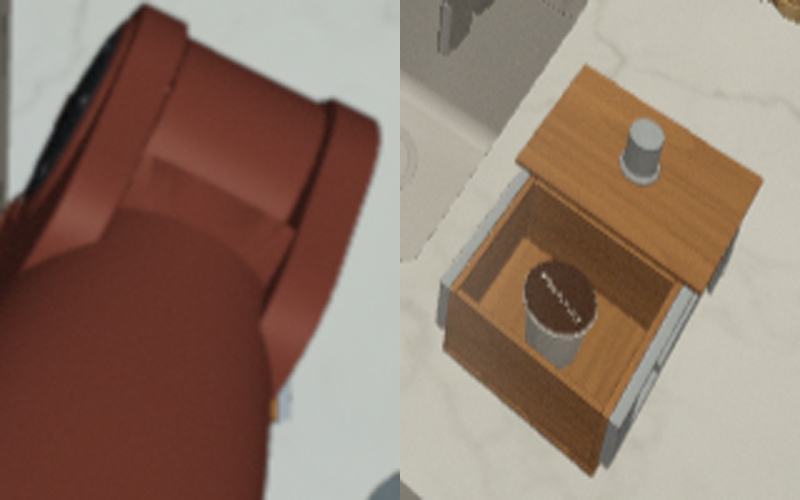

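The pod stands upright in the bay at scene (434,365), against a predicted (435,366). Now I go back to the knob, at (0.584, -0.300).

Emit:
jog_arm(targets=[[0,0,0,0.022,-0.031,0,-1],[0,0,0,0.044,-0.062,0,-1],[0,0,0,0.066,-0.093,0,-1],[0,0,0,0.088,-0.124,0,-1],[0,0,0,0.108,-0.153,0,-1]])

```text
t: 13.4
position: [0.5845, -0.3039, 0.1715]
orientation: [0.021, 1.0, -0.0, 0.0]
contact_force: [0.8, 0.3, -0.1]
grip_width: 0.0857
grip_force: 0.0
```

Emit:
jog_arm(targets=[[0,0,0,0,0,0,-1],[0,0,0,0,0,-0.03,-1],[0,0,0,0,0,-0.065,-1],[0,0,0,0,0,-0.09,-1],[0,0,0,0,0,-0.1,-1]])

```text
t: 13.82
position: [0.5813, -0.3007, 0.0675]
orientation: [0.021, 1.0, 0.001, -0.002]
contact_force: [-1.5, 1.0, -0.7]
grip_width: 0.0856
grip_force: 0.0
```

Emit:
jog_arm(targets=[[0,0,0,0,0,0,-1],[0,0,0,0,0,0,-1]])

```text
t: 13.98
position: [0.5839, -0.3014, 0.0723]
orientation: [0.02, 1.0, -0.0, 0.0]
contact_force: [0.1, -0.6, 0.3]
grip_width: 0.0853
grip_force: 0.0
```

Emit:
jog_arm(targets=[[0,0,0,0,0,0,0.2],[0,0,0,0,0,0,0.7],[0,0,0,0,0,0,1],[0,0,0,0,0,0,1],[0,0,0,0,0,0,1]], squeeze=40)

```text
t: 14.4
position: [0.5841, -0.3006, 0.0725]
orientation: [0.02, 1.0, -0.0, 0.0]
contact_force: [0.3, -0.8, 1.8]
grip_width: 0.026
grip_force: 2.3
```

Emit:
jog_arm(targets=[[0,0,0,0,0,0,1],[0,0,0,0,0,0,1],[0,0,0,0,0,0,1]])

```text
t: 14.65
position: [0.5842, -0.3013, 0.0727]
orientation: [0.02, 1.0, -0.001, 0.001]
contact_force: [-1.9, -2.4, 6.3]
grip_width: 0.0228
grip_force: 39.4
```

Emit:
jog_arm(targets=[[0,0,0,0,0,0.004,1],[0,0,0,0,0,0.008,1],[0,0,0,0,0,0.012,1],[0,0,0,0,0,0.014,1],[0,0,0,0,0,0.014,1]])

```text
t: 15.07
position: [0.5839, -0.3011, 0.0862]
orientation: [0.02, 1.0, -0.001, 0.0]
contact_force: [-0.2, -4.7, -3.2]
grip_width: 0.0228
grip_force: 39.4
```

Emit:
jog_arm(targets=[[0,0,0,-0.02,0.001,0.001,1],[0,0,0,-0.045,0.002,0.001,1],[0,0,0,-0.07,0.003,0.001,1],[0,0,0,-0.09,0.004,0.001,1],[0,0,0,-0.1,0.0045,0.001,1]])

```text
t: 15.48
position: [0.4817, -0.2965, 0.0869]
orientation: [0.02, 1.0, -0.001, -0.0]
contact_force: [0.6, -5.2, -3.0]
grip_width: 0.0228
grip_force: 39.6
```

Emit:
jog_arm(targets=[[0,0,0,-0.003,0,0,1],[0,0,0,-0.005,0,0,1],[0,0,0,-0.006,0,0,1],[0,0,0,-0.0065,0,0,1],[0,0,0,-0.0065,0,0,1]])

```text
t: 15.9
position: [0.4782, -0.2964, 0.087]
orientation: [0.02, 1.0, -0.0, 0.001]
contact_force: [1.5, -5.2, -2.5]
grip_width: 0.0228
grip_force: 39.6
```

Emit:
jog_arm(targets=[[0,0,0,-0.0005,0,0,1],[0,0,0,-0.0005,0,-0.004,1],[0,0,0,-0.0005,0,-0.008,1],[0,0,0,-0.0005,0,-0.012,1],[0,0,0,-0.0005,0,-0.0145,1]])

```text
t: 16.32
position: [0.4783, -0.2966, 0.0724]
orientation: [0.02, 1.0, -0.001, 0.001]
contact_force: [-0.0, -1.6, 29.4]
grip_width: 0.0224
grip_force: 42.9
```

Emit:
jog_arm(targets=[[0,0,0,0,0,0,1],[0,0,0,0,0,0,1],[0,0,0,0,0,0,1]])

```text
t: 16.57
position: [0.4781, -0.2965, 0.0728]
orientation: [0.02, 1.0, -0.001, 0.001]
contact_force: [4.2, -4.5, 2.9]
grip_width: 0.0231
grip_force: 40.1
```

Height is the same as at the first grasp, so the lid is home. Release, retreat and check.

Emit:
jog_arm(targets=[[0,0,0,0,0,0,0],[0,0,0,0,0,0,-0.6],[0,0,0,0,0,0,-1],[0,0,0,0,0,0,-1],[0,0,0,0,0,0,-1]])

```text
t: 16.98
position: [0.4765, -0.2955, 0.072]
orientation: [0.02, 1.0, 0.0, -0.0]
contact_force: [-0.8, 0.5, -0.2]
grip_width: 0.0814
grip_force: 0.0
```

Emit:
jog_arm(targets=[[0,0,0,0,0,0.03,-1],[0,0,0,0,0,0.065,-1],[0,0,0,0,0,0.1,-1],[0,0,0,0,0.03,0.11,-1],[0,0,0,0,0.06,0.11,-1]])

```text
t: 17.4
position: [0.4784, -0.2373, 0.1855]
orientation: [0.021, 1.0, -0.002, 0.002]
contact_force: [0.6, 0.9, -0.7]
grip_width: 0.0854
grip_force: 0.0
```

Emit:
jog_arm(targets=[[0,0,0,0,0.19,0,-1],[0,0,0,0,0.19,0,-1],[0,0,0,0,0.19,0,-1],[0,0,0,0,0.19,0,-1],[0,0,0,0,0.19,0,-1]])

```text
t: 17.82
position: [0.4758, -0.0423, 0.1823]
orientation: [0.019, 1.0, 0.001, -0.0]
contact_force: [1.4, -0.6, -0.4]
grip_width: 0.0854
grip_force: 0.0
```

Emit:
jog_arm(targets=[[0,0,0,0,0.05,0,-1],[0,0,0,0,0.05,0,-1],[0,0,0,0,0.05,0,-1],[0,0,0,0,0.05,0,-1],[0,0,0,0,0.05,0,-1]])

```text
t: 18.23
position: [0.4769, 0.0032, 0.1823]
orientation: [0.02, 1.0, -0.0, -0.0]
contact_force: [-0.2, -1.5, 0.3]
grip_width: 0.0857
grip_force: 0.0
```

```bash
python3 - <<'E'
from h import *
import pickle
S=shot('scene','s5.png');S0=pickle.load(open('scene0.pkl','rb'))
d=cv2.absdiff(S['pixels'],S0['pixels'])[280:430,370:530].max(2);print('changed px vs start in caddy area',(d>40).sum())
print(get_obs()['contact_force'])
E
```

```text
changed px vs start in caddy area 0
[0.76400492 0.17604467 0.50975792]
```

View pics/s5.png

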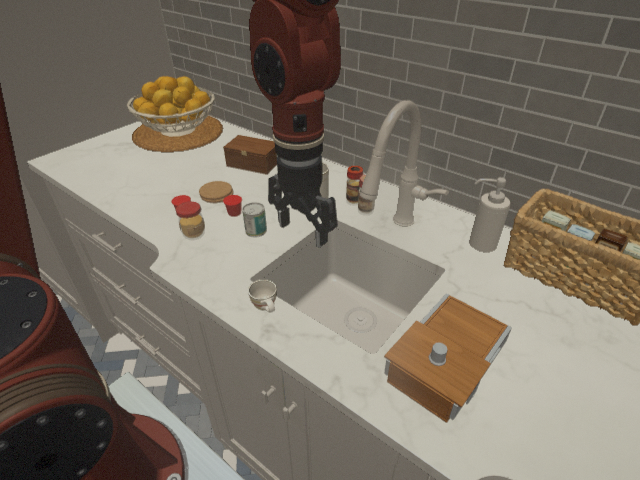

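The lid is shut at (439,352), identical to the start picture. The cup, tin and honey jar are unmoved, and the arm is clear.

```bash
python3 -c "from cell import finish_job; print(finish_job())"
```

```text
the job is handed in; nothing more can be done
None
```

I put the pod upright in the bay and shut the lid down over it, left the cup, tin and honey jar where they stood, and handed the job in at about 18 s; no verdict came back.

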